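# Square a circuit board into the corner of the repair stand

### The job

Slide the taller of the two circuit boards up out of its leaning rack, stand it on the sloping repair stand without dropping it, and push it home into the corner so that its back lies flat on the bed, its bottom edge sits on the ledge and its side edge is flush and square against the side fence. Leave it there, and leave the shorter board and everything else on the bench where they are.

Things in the scene. Friction and masses are not known exactly. Their poses are not given: they have to be found in the camera images.
- tall_board: taller board: green, flush aluminium edge frame, 150 mm wide (y), 140 high (z), 8 thick (x). Origin: centre of the bottom edge, mid-thickness; z up along the board, +x out of its component side. Components stand up to 14 mm off the +x face at heights 48 to 95 mm, y -54 to +16 mm; else bare. Starts in either slot, leaning 25 degrees, top towards the robot; slides out along its z (50 mm)
- board_corner (a point): on the tall board: the back bottom corner at its -y end, at (-4, -75, 0) mm in the board's frame; it must come to the bed's origin
- short_board: the shorter circuit board, 150 mm wide, 90 mm high, 8 mm thick, same axes and origin as the tall one; it stands in the other slot and stays there
- rack: fixed rack, foot 200 x 200 mm, origin at the centre of its underside, z up. Two slots along its y, at x = -36 and +36 mm, leaning 25 degrees from vertical towards -x; slot floors 30 mm above the bench; slots 12 mm wide, 158 mm long, 45 mm deep, walled only at the two ends (the middle 108 mm is open)
- bed: fixed steel bed of the repair stand, leaning 38 degrees from vertical, top towards the robot, 28 mm above the bench at its origin: the inner corner of bed face, ledge and fence. +x out of the bed face, +z up the slope, +y along the ledge away from the fence. Face 78 mm up, 110 along y; ledge top at z = 0, 28 mm out, 110 along y. A seated board overhangs 40 mm at the +y end, 62 at the top
- fence: the side fence of the stand, same origin and axes as the bed: its flat face at y = 0 looks to +y, 78 mm up the slope, rising 22 mm above the bed face; 18 mm thick
- screwdriver: red-handled screwdriver lying on the bench, 190 mm long, origin under its middle; not to be moved
- meter: grey hand multimeter lying flat, 85 x 170 x 36 mm, origin at the centre of its underside; not to be moved
- spool: steel wire spool standing upright, 64 mm across, 52 mm high, origin at the centre of its underside; not to be moved
- mug: white mug, 80 mm across, 95 mm high, origin at the centre of its underside; not to be moved
- parts_bin: open blue parts bin, 130 x 100 x 60 mm, origin at the centre of its underside; not to be moved
- spray_can: yellow spray can, 56 mm across, 150 mm high, origin at the centre of its underside; not to be moved
- wrench: steel wrench lying on the bench, 180 mm long, origin under its middle; not to be moved
Mind the look-alikes: they are no part of the job. Leave any blue or orange look-alike of the tall_board alone.

How it is judged:
By the outcome, as a careful person would: the job done as asked, in the order asked, and still so for the second after the job is handed in, with the robot touching nothing.
It also fails if it takes over 56 s, if anything falls off the work surface, if the arm or the gripper's body presses on something with over 40 N, if the wrist force passes 120 N, or if a joint passes its speed limit or range.

### The arm

A 6-joint arm with a two-finger parallel gripper is mounted at the origin on the work surface. World frame = base frame: x ahead of the robot, y to its left, z up, the work surface at z = 0. Lengths are in m, angles in rad, forces in N, time in s.
With the tool pointing down it reaches from about 0.275 to 0.75 m from the base axis. Payload 10.2 kg.
Tool frame: the origin (TCP) lies between the finger pads; the fingertips stand 14 mm ahead of it and the grasp point (between the pads) lies 5 mm behind it; z points along the fingers, y is the line along which they close (so a half turn about z gives the same grasp; the last joint's range is limited). The gripper opens to 88 mm and grips with 3 to 60 N. Pads are 18 mm wide; open, the fingers measure 123 mm over their backs; the gripper's body (75 mm by 187 mm) begins 45 mm behind the grasp point.
Start: joints at [1.065, 0.313, 1.498, -0, 1.331, -0.223], TCP at [0.147, 0.504, 0.253] pointing down, gripper open.
Joint ranges: [-2.94, 2.94], [-0.97, 2.17], [0.19, 2.56], [-1.23, 4.37], [0.02, 3.11], [-2.88, 2.88]. Speed limits (rad/s): [2.39, 2.39, 3.01, 3.14, 3.14, 3.14].

### API

Orientations are given as a unit quaternion [x, y, z, w].
In Python, from plant import arm gives the robot as it stands. The module is installed in compiled form; this text tells all that it offers.
- The arm moves only by the tool step_arm, never from a script. Its argument "commands" is a list of rows, each an object of numbers: "x", "y", "z": the shift along the world's x, y, z in mm; "rx", "ry", "rz": the turn, a rotation vector about the world's x, y, z in rad. In form: [{"x": .., "y": .., "z": .., "rx": .., "ry": .., "rz": ..}, ...]. A call has 1 to 20 rows; each row shifts and turns the commanded pose from where the row before left it; what a row does not reach is not made up. A row lasts 1/8 s, in which the tool goes at most 62.5 mm and 10.7 degrees, less where a joint would pass 70% of its speed; a pose out of reach is approached as far as the arm can. A call is refused whole if a number of a shift passes 62.5 or a number of a turn 0.188, either way. A call with a gripper value outside its range is refused whole. "grip" is the opening, from 0 (shut) to 1 (fully open), set as the call begins (left out, the last holds). The fingers move at their own pace and stop on an object; the grip force is fixed at half the most. Time passes only in rows, so rows that do not move let the fingers close. It gives the time, the measured TCP pose, the force, the opening and the grip force at its end, in the units of the state.
- arm.sense(): the state, without advancing time (a new reading comes with each control period).
- arm.grab_frame(name): name is "scene" or "top"; returns a dict with "image" (420x560x3 uint8, blue, green, red), "mtx" (3x3 intrinsics, pixels), "rvec" (rotation vector, rad) and "tvec" (3), from world to camera coordinates, as OpenCV has them. Camera axes: x right, y down, z forward; pixel columns grow to the right and rows downward; lengths in m; the calibration is good to about 2 mm. A picture is of the moment at which its call begins. There is no depth.
- arm.finish_job(): hands the job in; it is judged then, once.
Trained networks look in the newest picture that a camera, given by its name, has taken for a name from the list of things; names that differ only in an ending like _2 or _b are one class to them, and where a whole thing is asked for, a point or a joint stands for the part that bears it (a point fixed in the world has none). Each returns a list of dicts, best first, with "p" (0 to 1); they miss things now and then, are a little off and sometimes report something else, mostly with a low value. They report only what shows in the picture. A call takes as long as a camera call. They do not tell look-alikes from the thing itself.
- arm.find_in(camera, target): "position" ([row, column] as shares, 0 to 1, of the picture: columns of its width, rows of its height, amid what is visible of it).
- arm.place_of(camera, target): "position" ([row, column] as shares, 0 to 1, of the picture: columns of its width, rows of its height: a listed point, or the origin of a listed thing).
The state is a dict: "time_s": time; "joints": joint angles; "dq": joint speeds; "tau": joint torques, N m; "tool_pos": TCP position; "tcp_rot": TCP orientation; "force": force on the tool from outside, world axes, zero at the start; "ft_torque": the same for the moment, N m; "grip_width": opening from 0.0 (shut) to 1.0 (fully open); "gripper_force": force on a finger pad.
Only numpy, scipy, OpenCV 4.12 (cv2) and the standard library are available. Lean on these libraries where they do the work, as an engineer would, in place of code of your own. Each camera call takes 0.05 s, during which the arm holds its last target. There are 200 camera calls.

## Working session

There is one attempt and no reset: what is moved stays moved. The work goes in short steps, Python scripts to look and compute and a tool call to move; the robot and the scene stay as the last step left them, time stands still between calls to the robot, and variables do not carry over. Pictures are saved under pics/ and viewed, at most 10 in all, crops included, and the job is handed in when it is done.

Besides the shell and the picture viewer there is one more tool, called after ">>>" as name([rows], argument=value, ...), one row to a line, values as JSON. step_arm: Moves the arm, as the interface text tells. Its arguments: {"type":"object","properties":{"commands":{"type":"array"},"grip":{"type":"number"}},"required":["commands"]}

```bash
mkdir -p pics
cat > h.py <<'E'
import numpy as np, cv2
from plant import arm
from scipy.spatial.transform import Rotation as R
def frame(n,save=None):
    f=arm.grab_frame(n)
    if save: cv2.imwrite('pics/'+save,f['image'])
    return f
def proj(f,P):
    return cv2.projectPoints(np.atleast_2d(np.array(P,float)),f['rvec'],f['tvec'],f['mtx'],None)[0][:,0]
def ray(f,uv):
    Rm=cv2.Rodrigues(f['rvec'])[0]; t=np.ravel(f['tvec'])
    d=Rm.T@np.linalg.inv(f['mtx'])@np.array([uv[0],uv[1],1.]); return -Rm.T@t,d/np.linalg.norm(d)
def atz(f,uv,z):
    o,d=ray(f,uv); return o+d*(z-o[2])/d[2]
E
python3 - <<'E'
from h import *
print({k:np.round(v,3).tolist() if not isinstance(v,(int,float)) else v for k,v in arm.sense().items()})
for c in ('scene','top'):
    f=frame(c,c+'0.png'); print(c,'cam',np.round(ray(f,(280,210))[0],3),np.round(ray(f,(280,210))[1],3),f['mtx'].tolist())
    for t in ('tall_board','short_board','board_corner','rack','bed','fence'):
        print(t,[('place',round(d['p'],2),round(d['position'][1]*560,1),round(d['position'][0]*420,1)) for d in arm.place_of(c,t)],
          [(round(d['p'],2),round(d['position'][1]*560,1),round(d['position'][0]*420,1)) for d in arm.find_in(c,t)])
E
```

```text
{'time_s': 0.0, 'joints': [1.065, 0.313, 1.498, -0.0, 1.331, -0.223], 'dq': [-0.0, 0.002, 0.001, 0.0, 0.0, -0.0], 'tau': [0.001, -40.221, -25.227, 0.069, 0.035, -0.0], 'tool_pos': [0.146, 0.504, 0.252], 'tcp_rot': [0.141, 0.99, -0.001, -0.0], 'force': [-0.098, -0.136, -0.314], 'ft_torque': [-0.024, -0.051, 0.005], 'gripper_force': 0.0, 'grip_width': 0.9961997597283778}
scene cam [1.098 0.639 0.603] [-0.528 -0.62  -0.581] [[404.45484152357454, 0.0, 282.9327955377405], [0.0, 404.45484152357454, 203.74728909668315], [0.0, 0.0, 1.0]]
tall_board [('place', 0.89, 241.6, 171.3), ('place', 0.73, 175.6, 228.3), ('place', 0.66, 401.5, 218.1), ('place', 0.6, 325.7, 188.9), ('place', 0.59, 308.6, 163.0), ('place', 0.54, 166.7, 161.5), ('place', 0.43, 227.1, 270.3)] [(0.97, 251.3, 140.6), (0.9, 296.2, 152.7), (0.76, 411.0, 206.1)]
short_board [('place', 0.8, 223.7, 179.0)] [(0.96, 227.7, 160.3)]
board_corner [('place', 0.98, 376.7, 207.0), ('place', 0.88, 284.4, 167.7), ('place', 0.74, 233.7, 159.3)] [(0.97, 416.3, 204.3), (0.93, 296.6, 151.2), (0.83, 253.7, 145.2), (0.69, 163.0, 137.3)]
rack [('
[... 362 characters left out ...]
ard [('place', 0.81, 319.8, 285.2), ('place', 0.68, 210.4, 276.7)] [(0.84, 335.0, 227.6), (0.82, 339.9, 290.0), (0.8, 211.7, 296.8), (0.16, 230.5, 201.7)]
short_board [('place', 0.62, 338.9, 199.9)] [(0.98, 340.0, 202.9), (0.59, 257.4, 146.9)]
board_corner [('place', 0.87, 322.3, 259.1), ('place', 0.79, 360.0, 227.1), ('place', 0.65, 232.0, 267.6)] [(0.96, 336.4, 287.1), (0.72, 211.6, 295.8), (0.59, 338.8, 227.1)]
rack [('place', 0.64, 333.1, 210.7)] [(0.68, 331.0, 206.3)]
bed [('place', 0.95, 228.9, 195.0), ('place', 0.48, 274.4, 260.6)] [(0.65, 212.5, 196.7)]
fence [('place', 0.6, 227.7, 198.3), ('place', 0.31, 406.4, 185.7)] [(0.7, 145.1, 237.6), (0.48, 230.5, 203.7), (0.3, 336.5, 226.4)]
```

View pics/scene0.png

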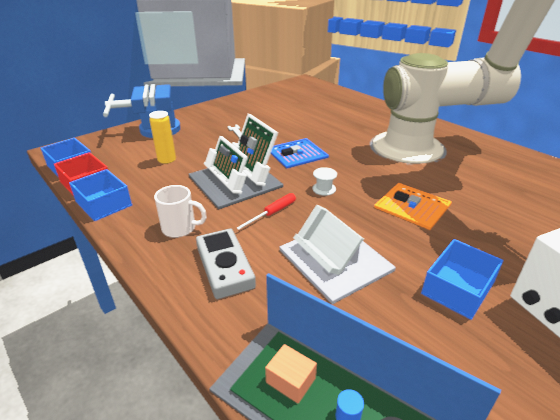

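View pics/top0.png

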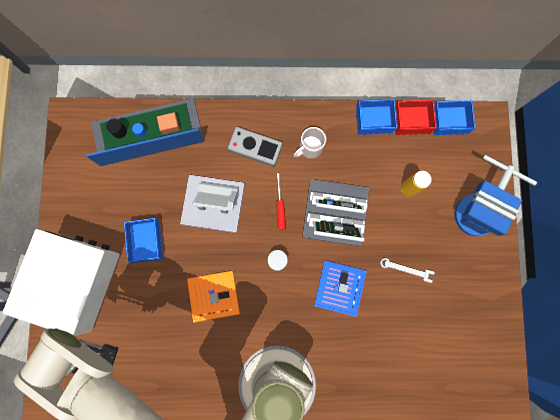

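The scene view shows the green tall board at about (251,141), in the rack slot nearer the robot, with the short board in front of it at (228,160). Look-alikes: blue board flat at (300,152), orange board flat at (412,206). Only the green board at (251,141) in the rack fits, since it is taller and leaning. The stand is at (335,245). I'll enlarge both to confirm and measure.

```bash
cat > crop.py <<'E'
import cv2,numpy as np,sys
def crop(src,x0,y0,w,h,s):
    im=cv2.imread(src) if isinstance(src,str) else src
    c=cv2.resize(im[y0:y0+h,x0:x0+w],None,fx=s,fy=s,interpolation=cv2.INTER_CUBIC)
    for x in range((x0+9)//10*10,x0+w,10):
        X=int((x-x0+.5)*s); cv2.line(c,(X,0),(X,6),(0,0,255),1); cv2.putText(c,str(x),(X-9,17),0,.35,(0,0,255),1)
    for y in range((y0+9)//10*10,y0+h,10):
        Y=int((y-y0+.5)*s); cv2.line(c,(0,Y),(6,Y),(0,0,255),1); cv2.putText(c,str(y),(8,Y+4),0,.35,(0,0,255),1)
    return c
def side(a,b,out):
    h=max(a.shape[0],b.shape[0]); p=lambda c:cv2.copyMakeBorder(c,0,h-c.shape[0],0,0,cv2.BORDER_CONSTANT)
    cv2.imwrite(out,np.hstack([p(a),p(b)]))
E
python3 - <<'E'
from crop import *
from h import *
side(crop('pics/scene0.png',185,112,102,96,4),crop('pics/top0.png',300,174,76,76,5),'pics/c1.png')
side(crop('pics/scene0.png',276,200,122,98,3.5),crop('pics/top0.png',176,170,72,66,5),'pics/c2.png')
fs=frame('scene');ft=frame('top')
def tri(a,b):
    (o1,d1),(o2,d2)=ray(fs,a),ray(ft,b)
    s=np.linalg.lstsq(np.c_[d1,-d2],o2-o1,rcond=None)[0]
    p,q=o1+d1*s[0],o2+d2*s[1]; return np.round((p+q)/2,4),round(np.linalg.norm(p-q),4)
print('rack',tri((232.7,181.5),(333.1,210.7)),atz(fs,(232.7,181.5),0),atz(ft,(333.1,210.7),0))
print('bed',tri((311.7,240.2),(228.9,195)),tri((309.7,236.4),(227.7,198.3)))
E
```

```text
rack (array([ 0.5625, -0.1886,  0.0049]), np.float64(0.0065)) [ 0.56001469 -0.19830653  0.        ] [ 0.56067695 -0.18717455  0.        ]
bed (array([0.6033, 0.1622, 0.0337]), np.float64(0.0051)) (array([0.5966, 0.1598, 0.0381]), np.float64(0.0103))
```

View pics/c1.png

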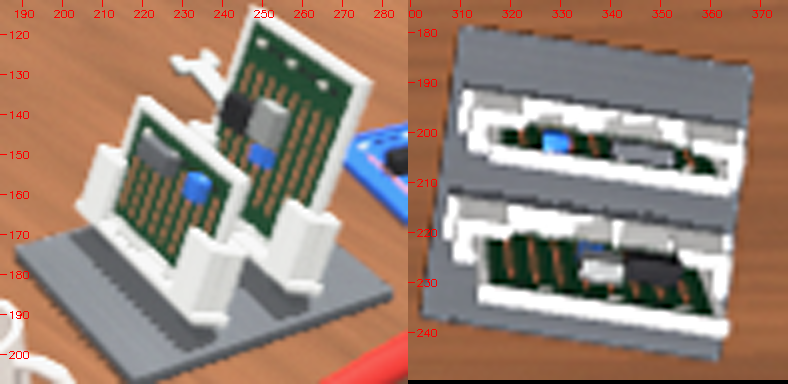

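View pics/c2.png

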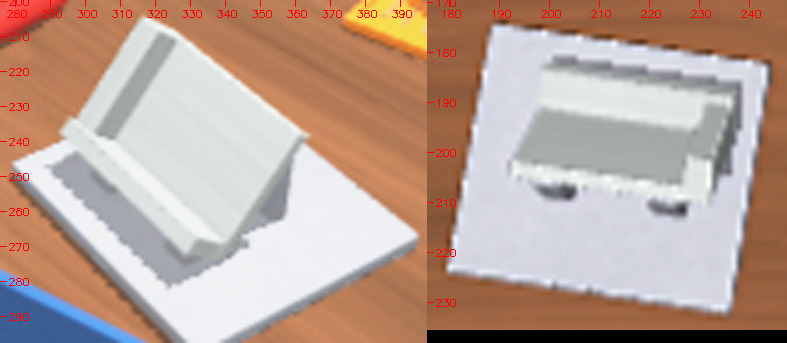

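The crops confirm it: the tall green board's top edge runs from (248,113) to (277,132) in the scene view. It is in the slot nearer the robot, with its components facing away. The bed's origin is near scene (311,240) and top (228,195). Next I fit wireframe models to the image edges.

```bash
cat > fit.py <<'E'
from h import *
from scipy.optimize import least_squares
from scipy.ndimage import map_coordinates
def pose(x,y,z,yaw,lean,roll=0): # frame: yaw about world z, then lean top toward -x
    return R.from_euler('ZYX',[yaw,-lean,roll]), np.array([x,y,z])
def X(T,P): return T[0].apply(np.atleast_2d(P))+T[1]
def obs(f,segs,T,rad):
    g=cv2.GaussianBlur(f['image'].astype(np.float32),(0,0),.7); out=[]
    for a,b in segs:
        s=np.linspace(.06,.94,25)[:,None]; L=np.array(a)*(1-s)+np.array(b)*s
        uv=proj(f,X(T,L)); t=uv[-1]-uv[0]; n=np.array([-t[1],t[0]])/np.linalg.norm(t)
        k=np.arange(-rad,rad+.01,.25); q=uv[:,None]+k[None,:,None]*n
        v=np.stack([map_coordinates(g[...,c],[q[...,1],q[...,0]],order=1) for c in range(3)],-1)
        d=np.linalg.norm(np.gradient(v,axis=1),axis=-1); i=d.argmax(1)
        for j in range(len(L)):
            if d[j,i[j]]>2.0 and 0<i[j]<len(k)-1: out.append((L[j],uv[j]+k[i[j]]*n,n))
    return out
def fit(fun,p0,views,rads=(5,4,3,2.5,2,2)):
    p=np.array(p0,float)
    for r in rads:
        O=[(f,[o for o in obs(f,sg(p) if callable(sg) else sg,fun(p),r)]) for f,sg in views]
        def res(q):
            e=[]
            for f,o in O:
                if o:
                    L,m,n=map(np.array,zip(*o)); e.append(((proj(f,X(fun(q),L))-m)*n).sum(1))
            return np.concatenate(e)
        s=least_squares(res,p,loss='soft_l1',f_scale=.3,x_scale=.01); p=s.x
    e=res(p); return p,np.median(abs(e)),len(e),[np.round(np.median(abs(((proj(f,X(fun(p),np.array([a[0] for a in o])))-np.array([a[1] for a in o]))*np.array([a[2] for a in o])).sum(1))),2) for f,o in O if o]
def board(H=.14):
    return dict(tb=((-.004,-.075,H),(-.004,.075,H)),rb=((-.004,.075,H*.5),(-.004,.075,H)),lf=((.004,-.075,H*.6),(.004,-.075,H)),
      lb=((-.004,-.075,H*.7),(-.004,-.075,H)),rf=((.004,.075,H*.5),(.004,.075,H)))
def draw(im,f,segs,T,c):
    for a,b in segs:
        u=proj(f,X(T,np.array([a,b])))
        cv2.line(im,*[tuple(int(round((w+.5)*8*S-.5*8)) for w in q) for q in u],c,1,cv2.LINE_AA,3)
S=4
E
cat > m1.py <<'E'
from fit import *
from crop import crop,side
import fit as F
fs=frame('scene');ft=frame('top')
def foot(t,w=.1): return [((-w,-w,t),(w,-w,t)),((w,-w,t),(w,w,t)),((w,w,t),(-w,w,t)),((-w,w,t),(-w,-w,t))]
rf=lambda p:pose(p[0],p[1],0,p[2],0)
best=None
for t in (.006,.01,.014,.018,.022):
    r=fit(rf,[.561,-.19,-.14],[(fs,[foot(t)[1],foot(t)[2]]),(ft,foot(t))]); print('rack t',t,np.round(r[0],4),r[1:])
    if best is None or r[1]<best[1]: best=(*r,t)
rk=best[0]; t=best[-1]
B=board(); ts=[B[k] for k in('tb','rb','lf')]; tt=[B[k] for k in('tb','lb','rf')][:1]
p0=X(pose(rk[0],rk[1],0,rk[2],0),[[-.036,0,.03]])[0]; print('board expected',p0)
bf=lambda p:pose(p[0],p[1],p[2],p[3],np.radians(25))
rb=fit(bf,[*p0,rk[2]],[(fs,ts),(ft,[B['tb']])]); print('board',np.round(rb[0],4),rb[1:])
bd=dict(top=((0,0,.078),(0,.11,.078)),ori=((0,0,0),(0,.11,0)),led=((.028,0,0),(.028,.11,0)),end=((0,.11,.0),(0,.11,.078)),
 fi=((.022,0,.01),(.022,0,.078)),fin=((0,0,.005),(0,0,.078)),lend=((.0,.11,0),(.028,.11,0)))
gf=lambda p:pose(p[0],p[1],.028,p[2],np.radians(38))
gs=[bd[k] for k in('top','ori','led','end','fin')]; gt=[bd[k] for k in('ori','led','end','fi')]
rg=fit(gf,[.6,.161,-.14],[(fs,gs),(ft,gt)]); print('bed',np.round(rg[0],4),rg[1:])
for nm,v in(('scene only',[(fs,gs)]),('top only',[(ft,gt)])):
    q=fit(gf,rg[0],v,(3,2,2)); print(nm,np.round(q[0],4),q[1:])
ov=[]
for f in(fs,ft):
    im=cv2.resize(f['image'],None,fx=4,fy=4,interpolation=cv2.INTER_CUBIC)
    draw(im,f,foot(t),rf(rk),(0,255,255)); draw(im,f,list(B.values()),bf(rb[0]),(0,0,255)); draw(im,f,list(bd.values()),gf(rg[0]),(255,0,255)); ov.append(im)
a,b=ov
top=np.hstack([a[430:830,730:1130],b[690:990,1200:1500][:, :].copy() if 0 else b[690:1000,1200:1500]][0:1]+[cv2.copyMakeBorder(b[700:1000,1200:1520],0,100,0,80,0)])
bot=np.hstack([a[800:1200,1100:1500][:, :],cv2.copyMakeBorder(b[680:940,700:1000],0,140,0,100,0)])
cv2.imwrite('pics/ov1.png',cv2.resize(np.vstack([top,bot]),None,fx=.75,fy=.75,interpolation=cv2.INTER_AREA))
E
python3 m1.py
```

```text
rack t 0.006 [ 0.5558 -0.1944 -0.1346] (np.float64(0.3012783570983465), 141, [np.float64(1.0), np.float64(0.25)])
rack t 0.01 [ 0.5556 -0.1941 -0.1374] (np.float64(0.23131011224085807), 141, [np.float64(0.04), np.float64(0.24)])
rack t 0.014 [ 0.5563 -0.1931 -0.1393] (np.float64(0.474133722109808), 144, [np.float64(0.73), np.float64(0.27)])
rack t 0.018 [ 0.5559 -0.1934 -0.1354] (np.float64(0.4844114050719672), 124, [np.float64(1.23), np.float64(0.44)])
rack t 0.022 [ 0.5616 -0.1935 -0.1327] (np.float64(0.337481203422863), 84, [np.float64(0.3), np.float64(0.43)])
board expected [ 0.51997651 -0.18921596  0.03      ]
board [ 0.5237 -0.1975  0.0252 -0.2779] (np.float64(0.29815806147776885), 87, [np.float64(0.25), np.float64(0.63)])
bed [ 0.6032  0.1546 -0.1334] (np.float64(0.2501702906812471), 213, [np.float64(0.25), np.float64(0.25)])
scene only [ 0.6024  0.1539 -0.1262] (np.float64(0.2379111205830151), 119, [np.float64(0.24)])
top only [ 0.6038  0.1546 -0.1423] (np.float64(0.24594141858396573), 95, [np.float64(0.25)])
```

View pics/ov1.png

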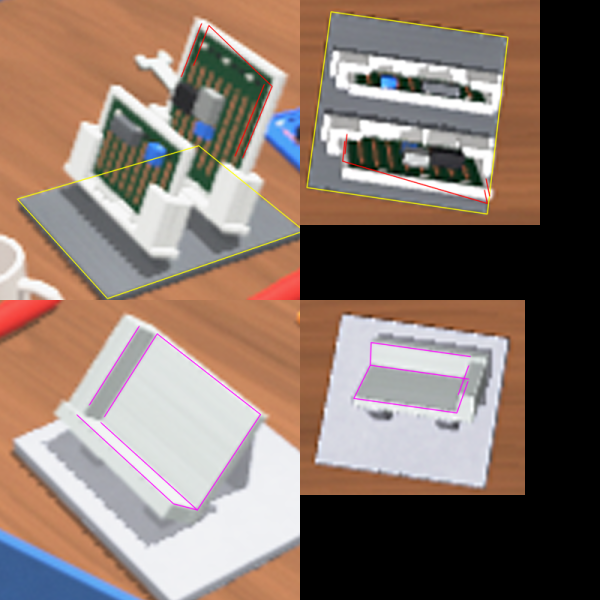

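The bed and rack-foot overlays fit well. The board fit locked onto the inner frame edge, so I'm refitting with yaw fixed to the rack and a smaller search radius.

```bash
cat > m2.py <<'E'
from fit import *
fs=frame('scene');ft=frame('top'); yaw=-.1374
B=board(); p0=X(pose(.5556,-.1941,0,yaw,0),[[-.036,0,.03]])[0]
bf=lambda p:pose(p[0],p[1],p[2],yaw,np.radians(25))
for nm,v in(('both',[(fs,[B[k] for k in('tb','rb','lf')]),(ft,[B[k] for k in('tb',)])]),('scene',[(fs,[B[k] for k in('tb','rb','lf')])])):
  for d in((0,0,0),(-.004,0,0),(.004,0,0)):
    r=fit(bf,p0+d,v,(2.5,2,1.5,1.5)); print(nm,np.round(r[0],4),r[1:])
    if nm=='both' and d==(0,0,0): best=r[0]
bf2=lambda p:pose(p[0],p[1],p[2],p[3],p[4])
r=fit(bf2,[*best,yaw,np.radians(25)],[(fs,[B[k] for k in('tb','rb','lf')]),(ft,[B['tb']])],(2,1.5,1.5)); print('free',np.round(r[0],4),r[1:])
im=[]
for f,(x0,x1,y0,y1) in((fs,(185,285,110,210)),(ft,(295,375,200,260))):
    m=cv2.resize(f['image'],None,fx=4,fy=4,interpolation=cv2.INTER_CUBIC)
    draw(m,f,list(B.values()),bf(p0),(0,255,255)); draw(m,f,list(B.values()),bf(best),(0,0,255)); m=m[y0*4:y1*4,x0*4:x1*4]
    im.append(cv2.copyMakeBorder(m,0,400-m.shape[0],0,0,0))
cv2.imwrite('pics/ov2.png',np.hstack(im))
# candidate IK-free reach info
T=bf(best); print('grasp pt z=.12',X(T,[[0,0,.12]]), 'tool z',T[0].apply([0,0,-1]))
E
python3 m2.py
```

```text
both [ 0.5179 -0.1909  0.0309] (np.float64(0.0471871038073209), 80, [np.float64(0.05), np.float64(0.22)])
both [ 0.518  -0.1909  0.031 ] (np.float64(0.03148367451077413), 80, [np.float64(0.03), np.float64(0.03)])
both [ 0.5311 -0.1809  0.0281] (np.float64(0.034108406696754766), 85, [np.float64(0.03), np.float64(0.03)])
scene [ 0.4767 -0.2397  0.0018] (np.float64(0.08262816279328855), 72, [np.float64(0.08)])
scene [ 0.4775 -0.2386  0.0024] (np.float64(0.020288283159561653), 72, [np.float64(0.02)])Traceback (most recent call last):
  File "m2.py", line 7, in <module>
    r=fit(bf,p0+d,v,(2.5,2,1.5,1.5)); print(nm,np.round(r[0],4),r[1:])
  File "fit.py", line 28, in fit
    s=least_squares(res,p,loss='soft_l1',f_scale=.3,x_scale=.01); p=s.x
    return func(*args, **kwargs)
    vector_fun = VectorFunction(
        fun_wrapped,
    ...<6 lines>...
        workers=workers
    )
    self._update_fun()
    ~~~~~~~~~~~~~~~~^^
    self.f = self.fun_wrapped(xp_copy(self.x))
             ~~~~~~~~~~~~~~~~^^^^^^^^^^^^^^^^^
    return np.atleast_1d(self.fun(x))
                         ~~~~~~~~^^^
    return self.f(x, *self.args, **self.kwargs)
           ~~~~~~^^^^^^^^^^^^^^^^^^^^^^^^^^^^^^
  File "fit.py", line 27, in res
    return np.concatenate(e)
           ~~~~~~~~~~~~~~^^^
ValueError: need at least one array to concatenate
```

Board fit: origin (0.518, −0.191, 0.031) m at 25° lean. The rack predicts (0.520, −0.189, 0.030), so they agree. I'm computing the approach.

```bash
cat > go.py <<'E'
from fit import *
BOARD=pose(.5180,-.1909,.0310,-.1374,np.radians(25)); BED=pose(.6032,.1546,.028,-.135,np.radians(38))
FLIP=R.from_matrix(np.array([[0,1,0],[1,0,0],[0,0,-1.]]).T) # tool axes in board: x=by,y=bx,z=-bz
def delta(Rt,pt):
    s=arm.sense(); R0=R.from_quat(s['tcp_rot']); rv=(Rt*R0.inv()).as_rotvec(); d=(pt-np.array(s['tool_pos']))*1000
    print('t',round(s['time_s'],2),'pos',np.round(s['tool_pos'],4),'shift mm',np.round(d,1),'rv',np.round(rv,4),'|rv|',round(np.linalg.norm(rv),3),'F',np.round(s['force'],1),'grip',round(s['grip_width'],3),round(s['gripper_force'],1),'j',np.round(s['joints'],2))
E
python3 - <<'E'
from go import *
T=BOARD; Rt=T[0]*FLIP; print(Rt.as_matrix().round(2))
delta(Rt,X(T,[[0,0,.215]])[0]); print('bz',T[0].apply([0,0,1]),'bx',T[0].apply([1,0,0]))
B=BED; print('bed x,y,z',B[0].as_matrix().T.round(3), 'final TCP',X(B,[[.004,.075,.115]]))
E
```

```text
[[ 0.14  0.9   0.42]
 [ 0.99 -0.12 -0.06]
 [ 0.    0.42 -0.91]]
t 1.6 pos [0.1465 0.5042 0.2527] shift mm [ 281.5 -682.6  -26.9] rv [ 0.2585 -0.3986 -1.4011] |rv| 1.479 F [-0.3  0.4  0.6] grip 1.001 0.0 j [ 1.06  0.31  1.5  -0.    1.33 -0.22]
bz [-0.41863528  0.05788521  0.90630779] bx [ 0.89776625 -0.12413524  0.42261826]
bed x,y,z [[ 0.781 -0.106  0.616]
 [ 0.135  0.991  0.   ]
 [-0.61   0.083  0.788]] final TCP [[0.54626076 0.2380225  0.12108388]]
```

>>> step_arm([
  {"x": 15.6, "y": -37.9, "z": 2, "rx": 0.0144, "ry": -0.0221, "rz": -0.0778},
  {"x": 15.6, "y": -37.9, "z": 2, "rx": 0.0144, "ry": -0.0221, "rz": -0.0778},
  {"x": 15.6, "y": -37.9, "z": 2, "rx": 0.0144, "ry": -0.0221, "rz": -0.0778},
  {"x": 15.6, "y": -37.9, "z": 2, "rx": 0.0144, "ry": -0.0221, "rz": -0.0778},
  {"x": 15.6, "y": -37.9, "z": 2, "rx": 0.0144, "ry": -0.0221, "rz": -0.0778},
  {"x": 15.6, "y": -37.9, "z": 2, "rx": 0.0144, "ry": -0.0221, "rz": -0.0778},
  {"x": 15.6, "y": -37.9, "z": 2, "rx": 0.0144, "ry": -0.0221, "rz": -0.0778},
  {"x": 15.6, "y": -37.9, "z": 2, "rx": 0.0144, "ry": -0.0221, "rz": -0.0778},
  {"x": 15.6, "y": -37.9, "z": 2, "rx": 0.0144, "ry": -0.0221, "rz": -0.0778},
  {"x": 15.6, "y": -37.9, "z": 2, "rx": 0.0144, "ry": -0.0221, "rz": -0.0778},
  {"x": 15.6, "y": -37.9, "z": 2, "rx": 0.0144, "ry": -0.0221, "rz": -0.0778},
  {"x": 15.6, "y": -37.9, "z": 2, "rx": 0.0144, "ry": -0.0221, "rz": -0.0778},
  {"x": 15.6, "y": -37.9, "z": 2, "rx": 0.0144, "ry": -0.0221, "rz": -0.0778},
  {"x": 15.6, "y": -37.9, "z": 2, "rx": 0.0144, "ry": -0.0221, "rz": -0.0778},
  {"x": 15.6, "y": -37.9, "z": 2, "rx": 0.0144, "ry": -0.0221, "rz": -0.0778},
  {"x": 15.6, "y": -37.9, "z": 2, "rx": 0.0144, "ry": -0.0221, "rz": -0.0778},
  {"x": 15.6, "y": -37.9, "z": 2, "rx": 0.0144, "ry": -0.0221, "rz": -0.0778},
  {"x": 15.6, "y": -37.9, "z": 2, "rx": 0.0144, "ry": -0.0221, "rz": -0.0778},
  {"x": 0},
  {"x": 0},
], grip=1)

```text
$.commands[18]: bad value
```

Run:
```python
from go import *
T=BOARD; delta(T[0]*FLIP,X(T,[[0,0,.115]])[0]); delta(T[0]*FLIP,X(T,[[0,0,.215]])[0])
```

```text
t 1.6 pos [0.1465 0.5042 0.2527] shift mm [ 323.3 -688.4 -117.5] rv [ 0.2585 -0.3986 -1.4011] |rv| 1.479 F [-0.3  0.4  0.6] grip 1.001 0.0 j [ 1.06  0.31  1.5  -0.    1.33 -0.22]
t 1.6 pos [0.1465 0.5042 0.2527] shift mm [ 281.5 -682.6  -26.9] rv [ 0.2585 -0.3986 -1.4011] |rv| 1.479 F [-0.3  0.4  0.6] grip 1.001 0.0 j [ 1.06  0.31  1.5  -0.    1.33 -0.22]
```

>>> step_arm([
  {"x": 15.6, "y": -37.9, "z": 2, "rx": 0.0144, "ry": -0.0221, "rz": -0.0778},
  {"x": 15.6, "y": -37.9, "z": 2, "rx": 0.0144, "ry": -0.0221, "rz": -0.0778},
  {"x": 15.6, "y": -37.9, "z": 2, "rx": 0.0144, "ry": -0.0221, "rz": -0.0778},
  {"x": 15.6, "y": -37.9, "z": 2, "rx": 0.0144, "ry": -0.0221, "rz": -0.0778},
  {"x": 15.6, "y": -37.9, "z": 2, "rx": 0.0144, "ry": -0.0221, "rz": -0.0778},
  {"x": 15.6, "y": -37.9, "z": 2, "rx": 0.0144, "ry": -0.0221, "rz": -0.0778},
  {"x": 15.6, "y": -37.9, "z": 2, "rx": 0.0144, "ry": -0.0221, "rz": -0.0778},
  {"x": 15.6, "y": -37.9, "z": 2, "rx": 0.0144, "ry": -0.0221, "rz": -0.0778},
  {"x": 15.6, "y": -37.9, "z": 2, "rx": 0.0144, "ry": -0.0221, "rz": -0.0778},
  {"x": 15.6, "y": -37.9, "z": 2, "rx": 0.0144, "ry": -0.0221, "rz": -0.0778},
  {"x": 15.6, "y": -37.9, "z": 2, "rx": 0.0144, "ry": -0.0221, "rz": -0.0778},
  {"x": 15.6, "y": -37.9, "z": 2, "rx": 0.0144, "ry": -0.0221, "rz": -0.0778},
  {"x": 15.6, "y": -37.9, "z": 2, "rx": 0.0144, "ry": -0.0221, "rz": -0.0778},
  {"x": 15.6, "y": -37.9, "z": 2, "rx": 0.0144, "ry": -0.0221, "rz": -0.0778},
  {"x": 15.6, "y": -37.9, "z": 2, "rx": 0.0144, "ry": -0.0221, "rz": -0.0778},
  {"x": 15.6, "y": -37.9, "z": 2, "rx": 0.0144, "ry": -0.0221, "rz": -0.0778},
  {"x": 15.6, "y": -37.9, "z": 2, "rx": 0.0144, "ry": -0.0221, "rz": -0.0778},
  {"x": 15.6, "y": -37.9, "z": 2, "rx": 0.0144, "ry": -0.0221, "rz": -0.0778},
  {"x": 0, "y": 0, "z": 0, "rx": 0, "ry": 0, "rz": 0},
  {"x": 0, "y": 0, "z": 0, "rx": 0, "ry": 0, "rz": 0},
], grip=1)

```text
time_s: 4.1
tool_pos: [0.427, -0.1774, 0.2886]
tcp_rot: [0.736, 0.642, 0.142, 0.162]
force: [-0.1, -0.2, 0.4]
grip_width: 0.999
gripper_force: 0.0
```

Run:
```python
from go import *
T=BOARD; delta(T[0]*FLIP,X(T,[[0,0,.115]])[0]); delta(T[0]*FLIP,X(T,[[0,0,.215]])[0])
```

```text
t 4.1 pos [ 0.427  -0.1774  0.2886] shift mm [  42.8   -6.8 -153.4] rv [-0.001  -0.0006 -0.0019] |rv| 0.002 F [-0.1 -0.2  0.4] grip 0.999 0.0 j [-0.78 -0.06  1.89  0.31  0.98 -0.78]
t 4.1 pos [ 0.427  -0.1774  0.2886] shift mm [  0.9  -1.  -62.7] rv [-0.001  -0.0006 -0.0019] |rv| 0.002 F [-0.1 -0.2  0.4] grip 0.999 0.0 j [-0.78 -0.06  1.89  0.31  0.98 -0.78]
```

>>> step_arm([
  {"x": 0.5, "y": -0.5, "z": -31, "rx": 0, "ry": 0, "rz": -0.001},
  {"x": 0.5, "y": -0.5, "z": -31.7, "rx": -0.001, "ry": 0, "rz": -0.001},
  {"x": 8.4, "y": -1.2, "z": -18.1, "rx": 0, "ry": 0, "rz": 0},
  {"x": 8.4, "y": -1.2, "z": -18.1, "rx": 0, "ry": 0, "rz": 0},
  {"x": 8.4, "y": -1.2, "z": -18.1, "rx": 0, "ry": 0, "rz": 0},
  {"x": 8.4, "y": -1.2, "z": -18.1, "rx": 0, "ry": 0, "rz": 0},
  {"x": 8.3, "y": -1, "z": -18.2, "rx": 0, "ry": 0, "rz": 0},
  {"x": 0, "y": 0, "z": 0, "rx": 0, "ry": 0, "rz": 0},
  {"x": 0, "y": 0, "z": 0, "rx": 0, "ry": 0, "rz": 0},
])

```text
time_s: 5.22
tool_pos: [0.4702, -0.1844, 0.1363]
tcp_rot: [0.736, 0.641, 0.142, 0.164]
force: [-1.1, 0.1, -0.6]
grip_width: 0.998
gripper_force: 0.0
```

Run:
```python
from go import *
T=BOARD; delta(T[0]*FLIP,X(T,[[0,0,.115]])[0])
f=frame('scene'); cv2.imwrite('pics/g1.png',cv2.resize(f['image'][70:220,150:350],None,fx=3.5,fy=3.5,interpolation=cv2.INTER_CUBIC))
```

```text
t 5.22 pos [ 0.4702 -0.1844  0.1363] shift mm [-0.3  0.2 -1. ] rv [0.0008 0.0006 0.0002] |rv| 0.001 F [-1.1  0.1 -0.6] grip 0.998 0.0 j [-0.72  0.25  2.    0.44  0.57 -0.92]
```

View pics/g1.png

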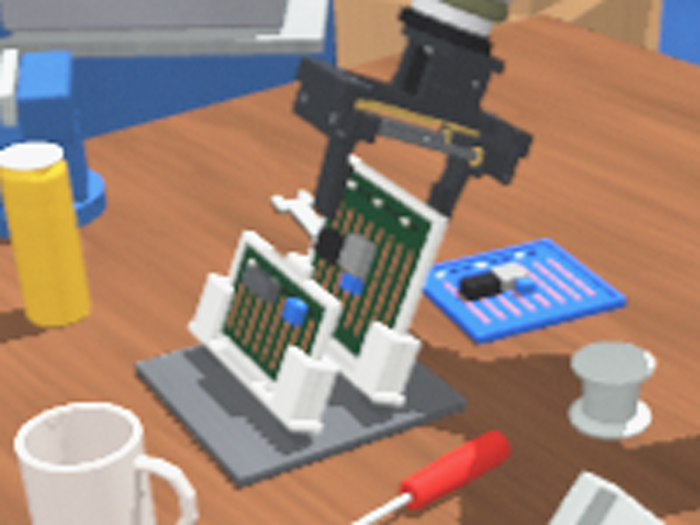

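The picture looks ambiguous, so I'm checking by projecting the finger positions, at about (330,190) and (455,190) in the crop.

Run:
```python
from go import *
f=frame('scene'); s=arm.sense(); Rt=R.from_quat(s['tcp_rot']); p=np.array(s['tool_pos'])
for ax in((0,1,0),(1,0,0)):
  for sg in(1,-1):
    for z in(.014,-.04): 
      u=proj(f,p+Rt.apply(np.array(ax)*sg*.05+[0,0,z]))[0]; print(ax,sg,z,np.round((u-[150,70])*3.5))
T=BOARD
print('board top corners',np.round((proj(f,X(T,[[.004,-.075,.14],[.004,.075,.14],[0,0,.14]]))-[150,70])*3.5))
```

```text
(0, 1, 0) 1 0.014 [323. 215.]
(0, 1, 0) 1 -0.04 [346. 148.]
(0, 1, 0) -1 0.014 [424. 238.]
(0, 1, 0) -1 -0.04 [447. 175.]
(1, 0, 0) 1 0.014 [408. 250.]
(1, 0, 0) 1 -0.04 [432. 184.]
(1, 0, 0) -1 0.014 [344. 205.]
(1, 0, 0) -1 -0.04 [366. 142.]
board top corners [[342. 150.]
 [440. 214.]
 [392. 182.]]
```

The projection matches: the fingers straddle the board's faces (tool y = board normal), clear of components. Closing the grip.

>>> step_arm([
  {"x": 0, "y": 0, "z": 0, "rx": 0, "ry": 0, "rz": 0},
  {"x": 0, "y": 0, "z": 0, "rx": 0, "ry": 0, "rz": 0},
  {"x": 0, "y": 0, "z": 0, "rx": 0, "ry": 0, "rz": 0},
  {"x": 0, "y": 0, "z": 0, "rx": 0, "ry": 0, "rz": 0},
  {"x": 0, "y": 0, "z": 0, "rx": 0, "ry": 0, "rz": 0},
  {"x": 0, "y": 0, "z": 0, "rx": 0, "ry": 0, "rz": 0},
  {"x": 0, "y": 0, "z": 0, "rx": 0, "ry": 0, "rz": 0},
  {"x": 0, "y": 0, "z": 0, "rx": 0, "ry": 0, "rz": 0},
], grip=0)

```text
time_s: 6.32
tool_pos: [0.4702, -0.1848, 0.1354]
tcp_rot: [0.736, 0.641, 0.142, 0.163]
force: [0.2, 0.5, -0.2]
grip_width: 0.117
gripper_force: 0.0
```

>>> step_arm([
  {"x": 0, "y": 0, "z": 0, "rx": 0, "ry": 0, "rz": 0},
  {"x": 0, "y": 0, "z": 0, "rx": 0, "ry": 0, "rz": 0},
  {"x": 0, "y": 0, "z": 0, "rx": 0, "ry": 0, "rz": 0},
  {"x": 0, "y": 0, "z": 0, "rx": 0, "ry": 0, "rz": 0},
])

```text
time_s: 6.82
tool_pos: [0.4703, -0.1849, 0.1355]
tcp_rot: [0.736, 0.641, 0.142, 0.163]
force: [2.7, -0.0, -1.6]
grip_width: 0.088
gripper_force: 30.0
```

>>> step_arm([
  {"x": -2.1, "y": 0.3, "z": 4.5, "rx": 0, "ry": 0, "rz": 0},
  {"x": -2.1, "y": 0.3, "z": 4.5, "rx": 0, "ry": 0, "rz": 0},
  {"x": -4.2, "y": 0.6, "z": 9.1, "rx": 0, "ry": 0, "rz": 0},
  {"x": -4.2, "y": 0.6, "z": 9.1, "rx": 0, "ry": 0, "rz": 0},
])

```text
time_s: 7.32
tool_pos: [0.4572, -0.183, 0.1633]
tcp_rot: [0.736, 0.641, 0.142, 0.163]
force: [2.3, -0.2, -2.8]
grip_width: 0.09
gripper_force: 30.0
```

Run:
```python
from go import *
T=BOARD; delta(T[0]*FLIP,X(T,[[0,0,.195]])[0])
```

```text
t 7.33 pos [ 0.4572 -0.183   0.1633] shift mm [-20.8   3.4  44.4] rv [ 0.0003 -0.0002  0.0011] |rv| 0.001 F [ 2.3 -0.2 -2.8] grip 0.09 30.0 j [-0.74  0.17  2.    0.41  0.64 -0.89]
```

>>> step_arm([
  {"x": -4.2, "y": 0.6, "z": 9.1, "rx": 0, "ry": 0, "rz": 0},
  {"x": -4.2, "y": 0.6, "z": 9.1, "rx": 0, "ry": 0, "rz": 0},
  {"x": -4.2, "y": 0.6, "z": 9.1, "rx": 0, "ry": 0, "rz": 0},
  {"x": -4.2, "y": 0.6, "z": 9.1, "rx": 0, "ry": 0, "rz": 0},
  {"x": -4.2, "y": 0.6, "z": 9.1, "rx": 0, "ry": 0, "rz": 0},
  {"x": -2, "y": 0.3, "z": 20, "rx": 0, "ry": 0, "rz": 0},
  {"x": 0, "y": 0, "z": 20, "rx": 0, "ry": 0, "rz": 0},
  {"x": 0, "y": 0, "z": 20, "rx": 0, "ry": 0, "rz": 0},
  {"x": 0, "y": 0, "z": 0, "rx": 0, "ry": 0, "rz": 0},
  {"x": 0, "y": 0, "z": 0, "rx": 0, "ry": 0, "rz": 0},
])

```text
time_s: 8.57
tool_pos: [0.4343, -0.1795, 0.2673]
tcp_rot: [0.737, 0.641, 0.142, 0.163]
force: [-0.4, -0.9, -1.3]
grip_width: 0.088
gripper_force: 30.0
```

Run:
```python
from go import *
T=BED; C=np.array([.004,.075,.115])
delta(T[0]*FLIP,X(T,[C+[.02,.015,.06]])[0])
# board-in-hand estimate
s=arm.sense(); Rt=R.from_quat(s['tcp_rot']); p=np.array(s['tool_pos'])
fs=frame('scene','s2.png');ft=frame('top'); B=board()
inh=lambda q:(Rt*FLIP.inv()*R.from_rotvec(q[3:6]), p+(Rt*FLIP.inv()).apply(np.array(q[:3])-[0,0,.115]))
def F(q): return inh(q)
Bs={'bot':((.004,-.075,0),(.004,.075,0)),'tbL':((-.004,-.075,.14),(-.004,-.02,.14)),'tbR':((-.004,.02,.14),(-.004,.075,.14)),'lf':((.004,-.075,0),(.004,-.075,.14)),'rb':((-.004,.075,0),(-.004,.075,.14))}
for k in (3,6):
  G=lambda q:F(np.r_[q,np.zeros(6-len(q))])
  r=fit(G,np.zeros(k),[(fs,[Bs[a] for a in('tbL','tbR','lf','rb','bot')]),(ft,[Bs['tbL'],Bs['tbR']])],(2.5,2,1.5,1.5)); print(np.round(r[0],4),r[1:])
m=cv2.resize(fs['image'],None,fx=4,fy=4,interpolation=cv2.INTER_CUBIC); draw(m,fs,list(Bs.values()),G(r[0]),(0,0,255)); a=m[200:800,640:1240]
cv2.imwrite('pics/g2.png',a)
```

```text
t 8.57 pos [ 0.4343 -0.1795  0.2673] shift mm [ 93.  435.3 -86.6] rv [-0.0316 -0.2259  0.0034] |rv| 0.228 F [-0.4 -0.9 -1.3] grip 0.088 30.0 j [-0.77 -0.02  1.91  0.32  0.92 -0.79]
[ 0.0002  0.0026 -0.0009] (np.float64(0.24288895842333222), 141, [np.float64(0.23), np.float64(0.26)])
[-0.0201 -0.0097  0.0005 -0.0025  0.1431  0.0004] (np.float64(0.2750543584827219), 145, [np.float64(0.18), np.float64(0.32)])
```

View pics/g2.png

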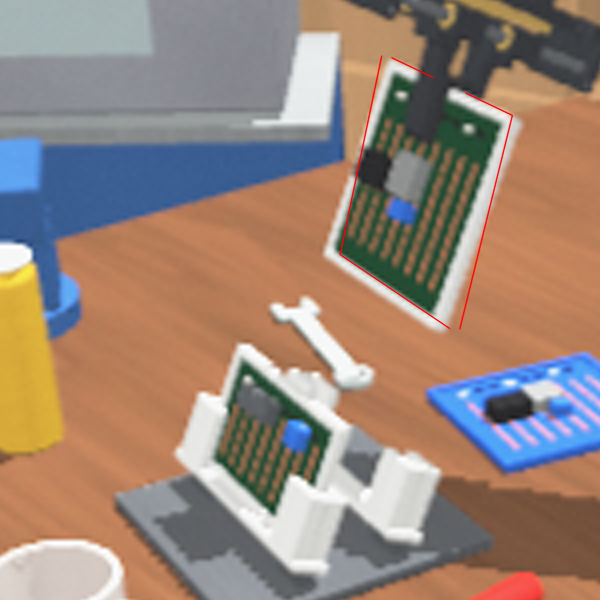

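The board is held square and the short board is undisturbed. The overlay shows a true in-hand offset under about 3 mm; the 6-DOF variant locked onto inner edges, so I ignore it. Moving to above the stand.

>>> step_arm([
  {"x": 3, "y": 10, "z": 5, "rx": -0.002, "ry": -0.0141, "rz": 0.0002},
  {"x": 5, "y": 20, "z": 0, "rx": -0.002, "ry": -0.0141, "rz": 0.0002},
  {"x": 6, "y": 30, "z": 0, "rx": -0.002, "ry": -0.0141, "rz": 0.0002},
  {"x": 6, "y": 30, "z": 0, "rx": -0.002, "ry": -0.0141, "rz": 0.0002},
  {"x": 6, "y": 30, "z": 0, "rx": -0.002, "ry": -0.0141, "rz": 0.0002},
  {"x": 6, "y": 30, "z": 0, "rx": -0.002, "ry": -0.0141, "rz": 0.0002},
  {"x": 6, "y": 30, "z": 0, "rx": -0.002, "ry": -0.0141, "rz": 0.0002},
  {"x": 6, "y": 30, "z": 0, "rx": -0.002, "ry": -0.0141, "rz": 0.0002},
  {"x": 6, "y": 30, "z": 0, "rx": -0.002, "ry": -0.0141, "rz": 0.0002},
  {"x": 6, "y": 30, "z": 0, "rx": -0.002, "ry": -0.0141, "rz": 0.0002},
  {"x": 6, "y": 30, "z": 0, "rx": -0.002, "ry": -0.0141, "rz": 0.0002},
  {"x": 6, "y": 30, "z": 0, "rx": -0.002, "ry": -0.0141, "rz": 0.0002},
  {"x": 6, "y": 30, "z": 0, "rx": -0.002, "ry": -0.0141, "rz": 0.0002},
  {"x": 6, "y": 30, "z": 0, "rx": -0.002, "ry": -0.0141, "rz": 0.0002},
  {"x": 6, "y": 30, "z": 0, "rx": -0.002, "ry": -0.0141, "rz": 0.0002},
  {"x": 7, "y": 15, "z": 0, "rx": -0.002, "ry": -0.0141, "rz": 0.0002},
  {"x": 0, "y": 0, "z": 0, "rx": 0, "ry": 0, "rz": 0},
  {"x": 0, "y": 0, "z": 0, "rx": 0, "ry": 0, "rz": 0},
])

```text
time_s: 10.92
tool_pos: [0.5272, 0.255, 0.273]
tcp_rot: [0.712, 0.622, 0.214, 0.246]
force: [-0.1, 0.7, -2.1]
grip_width: 0.091
gripper_force: 30.0
```

Run:
```python
from go import *
T=BED; C=np.array([.004,.075,.115])
for o in([.02,.015,.06],[.008,.012,.012]): delta(T[0]*FLIP,X(T,[C+o])[0])
```

```text
t 10.93 pos [0.5272 0.255  0.273 ] shift mm [  0.1   0.7 -92.3] rv [0.001  0.0001 0.0005] |rv| 0.001 F [-0.1  0.7 -2.1] grip 0.091 30.0 j [ 0.37  0.22  1.69 -0.49  0.69  0.81]
t 10.93 pos [0.5272 0.255  0.273 ] shift mm [  19.6   -5.  -137.5] rv [0.001  0.0001 0.0005] |rv| 0.001 F [-0.1  0.7 -2.1] grip 0.091 30.0 j [ 0.37  0.22  1.69 -0.49  0.69  0.81]
```

>>> step_arm([
  {"x": 0, "y": 0, "z": -10, "rx": 0, "ry": 0, "rz": 0},
  {"x": 0, "y": 0, "z": -18, "rx": 0.001, "ry": 0, "rz": 0},
  {"x": 0, "y": 0, "z": -18, "rx": 0, "ry": 0, "rz": 0},
  {"x": 0, "y": 0, "z": -18, "rx": 0, "ry": 0, "rz": 0},
  {"x": 0, "y": 0, "z": -18, "rx": 0, "ry": 0, "rz": 0},
  {"x": 0, "y": 0.5, "z": -10, "rx": 0, "ry": 0, "rz": 0},
  {"x": 6, "y": -1.7, "z": -13.5, "rx": 0, "ry": 0, "rz": 0},
  {"x": 6, "y": -1.7, "z": -13.5, "rx": 0, "ry": 0, "rz": 0},
  {"x": 0, "y": 0, "z": 0, "rx": 0, "ry": 0, "rz": 0},
  {"x": 0, "y": 0, "z": 0, "rx": 0, "ry": 0, "rz": 0},
])

```text
time_s: 12.18
tool_pos: [0.5398, 0.2524, 0.1544]
tcp_rot: [0.712, 0.622, 0.215, 0.246]
force: [-0.0, 0.7, -3.4]
grip_width: 0.088
gripper_force: 30.0
```

Run:
```python
from go import *
T=BED; C=np.array([.004,.075,.115]); delta(T[0]*FLIP,X(T,[C])[0])
s=arm.sense(); Rt=R.from_quat(s['tcp_rot']); p=np.array(s['tool_pos']); print('TCP in bed rel. goal mm',np.round((T[0].inv().apply(p-T[1])-C)*1000,1))
fs=frame('scene');ft=frame('top')
F=lambda q:(Rt*FLIP.inv(), p+(Rt*FLIP.inv()).apply(np.array(q[:3])-[0,0,.115]))
Bs={'tbL':((-.004,-.075,.14),(-.004,-.02,.14)),'tbR':((-.004,.02,.14),(-.004,.075,.14)),'lf':((.004,-.075,0.04),(.004,-.075,.14)),'rb':((-.004,.075,0),(-.004,.075,.14)),'bot':((.004,-.075,0),(.004,.075,0))}
r=fit(F,[0,.0,0],[(fs,[Bs[a] for a in('tbL','tbR','lf','rb','bot')]),(ft,[Bs['tbL'],Bs['tbR']])],(3,2,1.5)); print('in hand',np.round(r[0],4),r[1:])
bd=[((0,0,.078),(0,.11,.078)),((0,0,0),(0,.11,0)),((.028,0,0),(.028,.11,0)),((0,.11,.0),(0,.11,.078)),((.022,0,.0),(.022,0,.078)),((0,0,0),(0,0,.078)),((0,0,0),(.022,0,0))]
m=cv2.resize(fs['image'],None,fx=4,fy=4,interpolation=cv2.INTER_CUBIC); draw(m,fs,list(Bs.values()),F(r[0]),(0,0,255)); draw(m,fs,bd,T,(255,0,255)); a=m[680:1160,1120:1620]
cv2.imwrite('pics/g3.png',a)
```

```text
t 12.18 pos [0.5398 0.2524 0.1544] shift mm [  6.4 -14.3 -33.3] rv [0.     0.0012 0.0005] |rv| 0.001 F [-0.   0.7 -3.4] grip 0.088 30.0 j [ 0.36  0.4   1.81 -0.75  0.44  1.1 ]
TCP in bed rel. goal mm [14.  13.3 31.4]
in hand [ 0.001   0.0021 -0.0008] (np.float64(0.21614642142901863), 164, [np.float64(0.2), np.float64(0.36)])
```

View pics/g3.png

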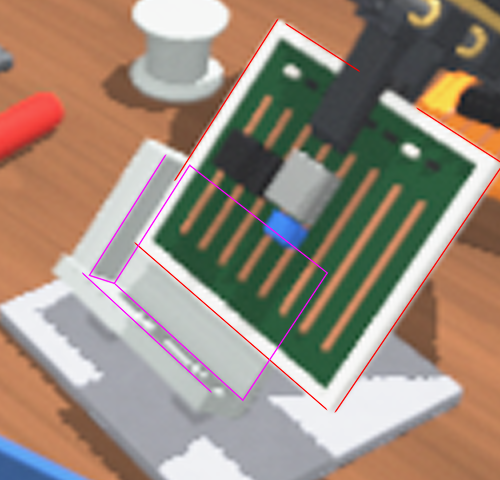

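>>> step_arm([
  {"x": 1.5, "y": -0.2, "z": -5.2, "rx": 0, "ry": 0, "rz": 0},
  {"x": 1.5, "y": -0.2, "z": -5.2, "rx": 0, "ry": 0, "rz": 0},
  {"x": 1.5, "y": -0.2, "z": -5.2, "rx": 0, "ry": 0, "rz": 0},
  {"x": 1.5, "y": -0.2, "z": -5.2, "rx": 0, "ry": 0, "rz": 0},
  {"x": 1.5, "y": -0.2, "z": -5.2, "rx": 0, "ry": 0, "rz": 0},
  {"x": 0.6, "y": -0.1, "z": -0.8, "rx": 0, "ry": 0, "rz": 0},
  {"x": 0.6, "y": -0.1, "z": -0.8, "rx": 0, "ry": 0, "rz": 0},
  {"x": 0.6, "y": -0.1, "z": -0.8, "rx": 0, "ry": 0, "rz": 0},
  {"x": 0, "y": 0, "z": 0, "rx": 0, "ry": 0, "rz": 0},
])

```text
time_s: 13.4
tool_pos: [0.5489, 0.2511, 0.1258]
tcp_rot: [0.712, 0.622, 0.214, 0.246]
force: [-0.1, -0.0, -2.9]
grip_width: 0.089
gripper_force: 30.0
```

>>> step_arm([
  {"x": 0.6, "y": -0.1, "z": -0.8, "rx": 0, "ry": 0, "rz": 0},
  {"x": 0.6, "y": -0.1, "z": -0.8, "rx": 0, "ry": 0, "rz": 0},
  {"x": 0, "y": 0, "z": 0, "rx": 0, "ry": 0, "rz": 0},
])

```text
time_s: 13.78
tool_pos: [0.5501, 0.2512, 0.1244]
tcp_rot: [0.712, 0.622, 0.215, 0.246]
force: [-3.8, 2.5, 1.4]
grip_width: 0.088
gripper_force: 30.0
```

>>> step_arm([
  {"x": 0.6, "y": -0.1, "z": -0.8, "rx": 0, "ry": 0, "rz": 0},
  {"x": 0.6, "y": -0.1, "z": -0.8, "rx": 0, "ry": 0, "rz": 0},
  {"x": 0, "y": 0, "z": 0, "rx": 0, "ry": 0, "rz": 0},
])

```text
time_s: 14.15
tool_pos: [0.5511, 0.2514, 0.1249]
tcp_rot: [0.712, 0.622, 0.216, 0.246]
force: [-21.3, -0.2, 22.5]
grip_width: 0.093
gripper_force: 30.0
```

Ledge contact made, about 33 N along the slope. I'm easing off and then moving towards the bed face.

>>> step_arm([
  {"x": -0.6, "y": 0.1, "z": 0.8, "rx": 0, "ry": 0, "rz": 0},
  {"x": -0.8, "y": 0.1, "z": -0.6, "rx": 0, "ry": 0, "rz": 0},
  {"x": -0.8, "y": 0.1, "z": -0.6, "rx": 0, "ry": 0, "rz": 0},
  {"x": -0.8, "y": 0.1, "z": -0.6, "rx": 0, "ry": 0, "rz": 0},
  {"x": 0, "y": 0, "z": 0, "rx": 0, "ry": 0, "rz": 0},
])

```text
time_s: 14.78
tool_pos: [0.5492, 0.2515, 0.1235]
tcp_rot: [0.712, 0.621, 0.216, 0.246]
force: [-5.9, 0.4, 9.4]
grip_width: 0.088
gripper_force: 30.1
```

```bash
cat > st.py <<'E'
from go import *
T=BED; C=np.array([.004,.075,.115]); s=arm.sense(); p=np.array(s['tool_pos'])
print('t',round(s['time_s'],2),'TCP rel goal (bed mm)',np.round((T[0].inv().apply(p-T[1])-C)*1000,1),'F bed',np.round(T[0].inv().apply(s['force']),1),'M bed',np.round(T[0].inv().apply(s['ft_torque']),2),'rot err bed',np.round(T[0].inv().apply(((T[0]*FLIP)*R.from_quat(s['tcp_rot']).inv()).as_rotvec()),4),'grip',round(s['grip_width'],3))
E
python3 st.py
```

```text
t 14.78 TCP rel goal (bed mm) [ 2.3 13.7  1.2] F bed [ 1.2 -0.4 11. ] M bed [-0.26 -0.26  0.04] rot err bed [-0.0011  0.0044  0.0004] grip 0.088
```

>>> step_arm([
  {"x": -0.8, "y": 0.1, "z": -0.6, "rx": 0, "ry": 0, "rz": 0},
  {"x": -0.8, "y": 0.1, "z": -0.6, "rx": 0, "ry": 0, "rz": 0},
  {"x": 0, "y": 0, "z": 0, "rx": 0, "ry": 0, "rz": 0},
])

```text
time_s: 15.15
tool_pos: [0.548, 0.2517, 0.1225]
tcp_rot: [0.712, 0.621, 0.216, 0.247]
force: [-3.0, -0.2, 9.9]
grip_width: 0.09
gripper_force: 30.4
```

>>> step_arm([
  {"x": -0.8, "y": 0.1, "z": -0.6, "rx": 0, "ry": 0, "rz": 0},
  {"x": -0.8, "y": 0.1, "z": -0.6, "rx": 0, "ry": 0, "rz": 0},
  {"x": 0, "y": 0, "z": 0, "rx": 0, "ry": 0, "rz": 0},
])

```text
time_s: 15.52
tool_pos: [0.5468, 0.2519, 0.1217]
tcp_rot: [0.711, 0.621, 0.217, 0.247]
force: [-0.2, -0.5, 9.4]
grip_width: 0.09
gripper_force: 30.5
```

```bash
python3 st.py
```

```text
t 15.53 TCP rel goal (bed mm) [-0.7 13.8  1.2] F bed [ 5.7 -0.5  7.5] M bed [-0.27 -1.09 -0.  ] rot err bed [-0.0017  0.006   0.0007] grip 0.09
```

>>> step_arm([
  {"x": -0.3, "y": -2, "z": 0, "rx": 0, "ry": 0, "rz": 0},
  {"x": -0.3, "y": -2, "z": 0, "rx": 0, "ry": 0, "rz": 0},
  {"x": -0.3, "y": -2, "z": 0, "rx": 0, "ry": 0, "rz": 0},
  {"x": -0.2, "y": -2, "z": 0, "rx": 0, "ry": 0, "rz": 0},
  {"x": -0.3, "y": -2, "z": 0, "rx": 0, "ry": 0, "rz": 0},
  {"x": 0, "y": 0, "z": 0, "rx": 0, "ry": 0, "rz": 0},
])

```text
time_s: 16.27
tool_pos: [0.5457, 0.2441, 0.1226]
tcp_rot: [0.71, 0.622, 0.22, 0.246]
force: [-4.5, 10.5, 12.4]
grip_width: 0.086
gripper_force: 30.0
```

```bash
python3 st.py
```

```text
t 16.27 TCP rel goal (bed mm) [-0.1  6.   2. ] F bed [ 3.   9.8 13.4] M bed [ 1.64 -0.47  0.02] rot err bed [-0.0076  0.0085  0.0004] grip 0.086
```

>>> step_arm([
  {"x": -0.6, "y": 0.1, "z": 0.8, "rx": 0, "ry": 0, "rz": 0},
  {"x": -0.1, "y": -1, "z": 0, "rx": 0, "ry": 0, "rz": 0},
  {"x": -0.1, "y": -1, "z": 0, "rx": 0, "ry": 0, "rz": 0},
  {"x": 0, "y": 0, "z": 0, "rx": 0, "ry": 0, "rz": 0},
])

```text
time_s: 16.77
tool_pos: [0.5452, 0.2411, 0.1227]
tcp_rot: [0.711, 0.622, 0.218, 0.246]
force: [4.7, 5.7, 6.2]
grip_width: 0.089
gripper_force: 30.1
```

```bash
python3 st.py
```

```text
t 16.77 TCP rel goal (bed mm) [-0.2  2.9  2.2] F bed [6.9 6.3 2.4] M bed [ 1.03 -0.96  0.  ] rot err bed [-0.0051  0.0073  0.0008] grip 0.089
```

>>> step_arm([
  {"x": -0.1, "y": -1, "z": 0, "rx": 0, "ry": 0, "rz": 0},
  {"x": -0.1, "y": -1, "z": 0, "rx": 0, "ry": 0, "rz": 0},
  {"x": -0.1, "y": -1, "z": 0, "rx": 0, "ry": 0, "rz": 0},
  {"x": 0, "y": 0, "z": 0, "rx": 0, "ry": 0, "rz": 0},
])

```text
time_s: 17.27
tool_pos: [0.5448, 0.2382, 0.1227]
tcp_rot: [0.711, 0.622, 0.218, 0.246]
force: [4.0, 6.0, 6.5]
grip_width: 0.09
gripper_force: 30.1
```

```bash
python3 st.py
```

```text
t 17.27 TCP rel goal (bed mm) [-0.2 -0.   2.2] F bed [6.5 6.5 3.2] M bed [ 1.1  -0.81 -0.01] rot err bed [-0.0052  0.0073  0.0007] grip 0.09
```

>>> step_arm([
  {"x": -0.1, "y": -1, "z": 0, "rx": 0, "ry": 0, "rz": 0},
  {"x": -0.1, "y": -1, "z": 0, "rx": 0, "ry": 0, "rz": 0},
  {"x": 0, "y": 0, "z": 0, "rx": 0, "ry": 0, "rz": 0},
])

```text
time_s: 17.65
tool_pos: [0.5446, 0.2362, 0.1227]
tcp_rot: [0.711, 0.622, 0.218, 0.246]
force: [2.7, 6.1, 6.8]
grip_width: 0.088
gripper_force: 30.1
```

```bash
python3 st.py
```

```text
t 17.65 TCP rel goal (bed mm) [-0.2 -2.   2.1] F bed [5.7 6.4 4.2] M bed [ 1.1  -0.77 -0.03] rot err bed [-0.0053  0.0073  0.0007] grip 0.088
```

>>> step_arm([
  {"x": -0.1, "y": -1, "z": 0, "rx": 0, "ry": 0, "rz": 0},
  {"x": -0.1, "y": -1, "z": 0, "rx": 0, "ry": 0, "rz": 0},
  {"x": 0, "y": 0, "z": 0, "rx": 0, "ry": 0, "rz": 0},
])

```text
time_s: 18.02
tool_pos: [0.5444, 0.2353, 0.1228]
tcp_rot: [0.71, 0.622, 0.219, 0.246]
force: [3.1, 12.8, 5.9]
grip_width: 0.089
gripper_force: 30.0
```

```bash
python3 st.py
```

```text
t 18.02 TCP rel goal (bed mm) [-0.2 -3.   2.3] F bed [ 4.7 13.1  3.8] M bed [ 2.03 -0.51  0.01] rot err bed [-0.0079  0.0079  0.0003] grip 0.089
```

>>> step_arm([
  {"x": -0.1, "y": -1, "z": 0, "rx": 0, "ry": 0, "rz": 0},
  {"x": -0.1, "y": -1, "z": 0, "rx": 0, "ry": 0, "rz": 0},
  {"x": 0, "y": 0, "z": 0, "rx": 0, "ry": 0, "rz": 0},
])

```text
time_s: 18.4
tool_pos: [0.5442, 0.2349, 0.123]
tcp_rot: [0.71, 0.623, 0.221, 0.245]
force: [1.5, 22.3, 5.1]
grip_width: 0.092
gripper_force: 30.0
```

```bash
python3 st.py
```

```text
t 18.4 TCP rel goal (bed mm) [-0.1 -3.3  2.5] F bed [ 1.9 22.3  4.9] M bed [ 3.49 -0.17 -0.03] rot err bed [-0.0121  0.009  -0.0002] grip 0.092
```

Fence contact is clear at TCP y ≈ −3 mm. I'm relaxing the side load, pressing lightly down the slope, then opening the gripper.

>>> step_arm([
  {"x": 0.1, "y": 1, "z": 0, "rx": 0, "ry": 0, "rz": 0},
  {"x": 0.4, "y": 0.5, "z": -0.6, "rx": 0, "ry": 0, "rz": 0},
  {"x": -0.4, "y": 0, "z": -0.3, "rx": 0, "ry": 0, "rz": 0},
  {"x": 0, "y": 0, "z": 0, "rx": 0, "ry": 0, "rz": 0},
  {"x": 0, "y": 0, "z": 0, "rx": 0, "ry": 0, "rz": 0},
])

```text
time_s: 19.02
tool_pos: [0.5445, 0.2353, 0.1226]
tcp_rot: [0.71, 0.622, 0.22, 0.246]
force: [-0.1, 14.5, 11.2]
grip_width: 0.088
gripper_force: 30.0
```

```bash
python3 st.py
```

```text
t 19.02 TCP rel goal (bed mm) [-0.2 -2.9  2.1] F bed [ 5.3 14.3 10.1] M bed [ 2.17 -0.51 -0.01] rot err bed [-0.0092  0.0093  0.0003] grip 0.088
```

>>> step_arm([
  {"x": 0, "y": 0, "z": 0, "rx": 0, "ry": 0, "rz": 0},
  {"x": 0, "y": 0, "z": 0, "rx": 0, "ry": 0, "rz": 0},
  {"x": 0, "y": 0, "z": 0, "rx": 0, "ry": 0, "rz": 0},
  {"x": 0, "y": 0, "z": 0, "rx": 0, "ry": 0, "rz": 0},
  {"x": 0, "y": 0, "z": 0, "rx": 0, "ry": 0, "rz": 0},
  {"x": 0, "y": 0, "z": 0, "rx": 0, "ry": 0, "rz": 0},
], grip=0.4)

```text
time_s: 19.77
tool_pos: [0.5421, 0.232, 0.119]
tcp_rot: [0.712, 0.622, 0.214, 0.246]
force: [-0.7, -0.4, -1.1]
grip_width: 0.399
gripper_force: 0.0
```

```bash
python3 st.py
cat > lk.py <<'E'
from go import *
import sys
fs=frame('scene');ft=frame('top'); T=BED
Bs={'tbL':((-.004,-.075,.14),(-.004,-.02,.14)),'tbR':((-.004,.02,.14),(-.004,.075,.14)),'lf':((.004,-.075,0.082),(.004,-.075,.14)),'rb':((-.004,.075,0),(-.004,.075,.14)),'bot':((.004,-.07,0),(.004,.075,0))}
F=lambda q:(T[0]*R.from_rotvec([q[2],0,0]),X(T,[[.004,.075+q[0],q[1]]])[0])
r=fit(F,[0,0,0],[(fs,[Bs[a] for a in('tbL','tbR','lf','rb','bot')])],(3,2,1.5,1)); print('board y,z,rot in bed',np.round(r[0],4),r[1:])
m=cv2.resize(fs['image'],None,fx=4,fy=4,interpolation=cv2.INTER_CUBIC); 
if len(sys.argv)>2: draw(m,fs,list(Bs.values()),F([0,0,0]),(0,0,255))
cv2.imwrite('pics/'+sys.argv[1],m[720:1220,1120:1620])
E
python3 lk.py g4.png
```

```text
t 19.77 TCP rel goal (bed mm) [-3.9 -6.5  0.4] F bed [-1.2 -0.5 -0.5] M bed [-0.08  0.36  0.05] rot err bed [0.0005 0.0007 0.0003] grip 0.399
board y,z,rot in bed [-0.0003  0.0007  0.    ] (np.float64(0.16683104814375752), 103, [np.float64(0.17)])
```

View pics/g4.png

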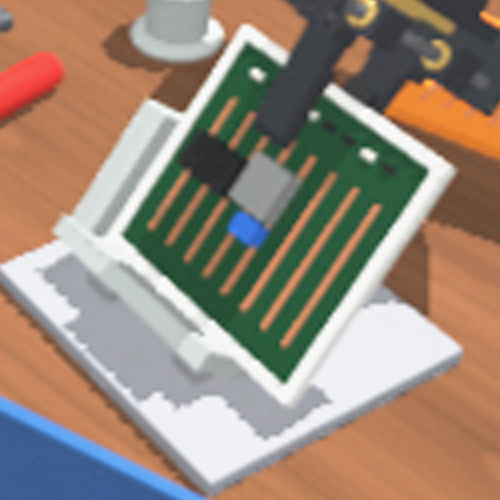

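The board stands in the corner: flat, on the ledge and at the fence. The fitted offset is y −0.3 mm, z +0.7 mm, rotation 0, which is within noise. I'll retract and give it one light side tap at fence-top height to make sure it is flush.

>>> step_arm([
  {"x": -6.1, "y": 0.8, "z": 7.9, "rx": 0, "ry": 0, "rz": 0},
  {"x": -9.2, "y": 1.2, "z": 11.8, "rx": 0, "ry": 0, "rz": 0},
  {"x": -12.2, "y": 1.7, "z": 15.8, "rx": 0, "ry": 0, "rz": 0},
  {"x": -12.2, "y": 1.7, "z": 15.8, "rx": 0, "ry": 0, "rz": 0},
  {"x": 0, "y": 0, "z": 0, "rx": 0, "ry": 0, "rz": 0},
])

```text
time_s: 20.5
tool_pos: [0.5021, 0.238, 0.1721]
tcp_rot: [0.712, 0.622, 0.216, 0.246]
force: [0.5, 0.2, 0.0]
grip_width: 0.4
gripper_force: 0.0
```

```bash
python3 lk.py g5.png o
python3 - <<'E'
from go import *
T=BED
Rt=R.from_rotvec(T[0].apply([-.1,0,0]))*T[0]*FLIP
for o in([.004,.185,.175],[.004,.1764,.0949]): delta(Rt,X(T,[o])[0])
f=frame('top')
for d in arm.place_of('top','parts_bin')[:3]: print(d['p'],atz(f,(d['position'][1]*560,d['position'][0]*420),0))
E
```

```text
board y,z,rot in bed [-0.0004  0.0008 -0.0018] (np.float64(0.17627469470760154), 116, [np.float64(0.18)])
t 20.6 pos [0.5024 0.2375 0.1705] shift mm [ 22.1 114.5  -2.1] rv [-0.078   0.0118 -0.0614] |rv| 0.1 F [-0.8 -0.3 -0.6] grip 0.399 0.0 j [ 0.35  0.3   1.91 -0.75  0.44  1.09]
t 20.6 pos [0.5024 0.2375 0.1705] shift mm [ 69.8  99.3 -65.3] rv [-0.078   0.0118 -0.0614] |rv| 0.1 F [-0.8 -0.3 -0.6] grip 0.399 0.0 j [ 0.35  0.3   1.91 -0.75  0.44  1.09]
0.88 [0.4538547  0.42582867 0.        ]
```

>>> step_arm([
  {"x": 2.8, "y": 14.3, "z": 0, "rx": -0.0098, "ry": 0.0015, "rz": -0.0077},
  {"x": 2.8, "y": 14.3, "z": 0, "rx": -0.0098, "ry": 0.0015, "rz": -0.0077},
  {"x": 2.8, "y": 14.3, "z": 0, "rx": -0.0098, "ry": 0.0015, "rz": -0.0077},
  {"x": 2.8, "y": 14.3, "z": 0, "rx": -0.0098, "ry": 0.0015, "rz": -0.0077},
  {"x": 2.8, "y": 14.3, "z": 0, "rx": -0.0098, "ry": 0.0015, "rz": -0.0077},
  {"x": 2.8, "y": 14.3, "z": 0, "rx": -0.0098, "ry": 0.0015, "rz": -0.0077},
  {"x": 2.8, "y": 14.3, "z": -1, "rx": -0.0098, "ry": 0.0015, "rz": -0.0077},
  {"x": 2.8, "y": 14.3, "z": -1, "rx": -0.0098, "ry": 0.0015, "rz": -0.0077},
  {"x": 8, "y": -2.5, "z": -10.5, "rx": 0, "ry": 0, "rz": 0},
  {"x": 8, "y": -2.5, "z": -10.5, "rx": 0, "ry": 0, "rz": 0},
  {"x": 8, "y": -2.5, "z": -10.5, "rx": 0, "ry": 0, "rz": 0},
  {"x": 8, "y": -2.5, "z": -10.5, "rx": 0, "ry": 0, "rz": 0},
  {"x": 8, "y": -2.5, "z": -10.5, "rx": 0, "ry": 0, "rz": 0},
  {"x": 8, "y": -2.5, "z": -10.5, "rx": 0, "ry": 0, "rz": 0},
  {"x": 0, "y": 0, "z": 0, "rx": 0, "ry": 0, "rz": 0},
], grip=0)

```text
time_s: 22.58
tool_pos: [0.573, 0.3364, 0.1043]
tcp_rot: [0.722, 0.609, 0.177, 0.276]
force: [-0.3, -1.4, -0.8]
grip_width: 0.004
gripper_force: 0.0
```

```bash
python3 st.py
python3 - <<'E'
from go import *
T=BED; s=arm.sense(); p=np.array(s['tool_pos']); tip=p+R.from_quat(s['tcp_rot']).apply([0,0,.014]); print('tip in bed mm',np.round(T[0].inv().apply(tip-T[1])*1000,1))
E
python3 lk.py g6.png
```

```text
t 22.57 TCP rel goal (bed mm) [ 1.00e-01  1.01e+02 -2.14e+01] F bed [-0.6 -1.4 -0.6] M bed [-0.02  0.35 -0.  ] rot err bed [ 1.018e-01 -1.600e-03 -1.000e-04] grip 0.004
tip in bed mm [  4.1 174.6  79.6]
board y,z,rot in bed [-0.0049 -0.0004 -0.0418] (np.float64(0.2524279581684421), 100, [np.float64(0.25)])
```

View pics/g6.png

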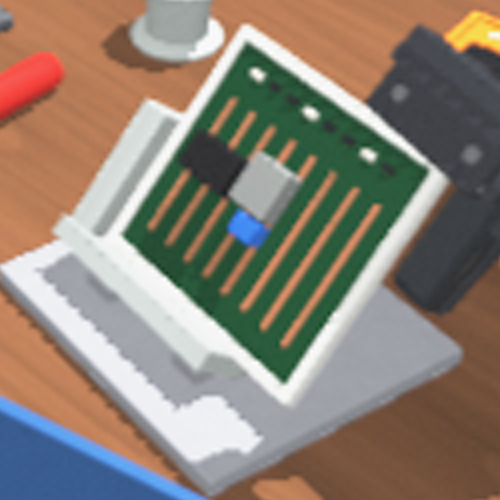

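>>> step_arm([
  {"x": -0.4, "y": -3, "z": 0, "rx": 0, "ry": 0, "rz": 0},
  {"x": -0.4, "y": -3, "z": 0, "rx": 0, "ry": 0, "rz": 0},
  {"x": -0.4, "y": -3, "z": 0, "rx": 0, "ry": 0, "rz": 0},
  {"x": -0.4, "y": -3, "z": 0, "rx": 0, "ry": 0, "rz": 0},
  {"x": 0, "y": 0, "z": 0, "rx": 0, "ry": 0, "rz": 0},
  {"x": 0, "y": 0, "z": 0, "rx": 0, "ry": 0, "rz": 0},
])

```text
time_s: 23.42
tool_pos: [0.5712, 0.3249, 0.1053]
tcp_rot: [0.722, 0.609, 0.178, 0.276]
force: [-0.0, -0.1, 0.2]
grip_width: 0.005
gripper_force: 0.0
```

>>> step_arm([
  {"x": -0.1, "y": -1, "z": 0, "rx": 0, "ry": 0, "rz": 0},
  {"x": -0.1, "y": -1, "z": 0, "rx": 0, "ry": 0, "rz": 0},
  {"x": 0, "y": 0, "z": 0, "rx": 0, "ry": 0, "rz": 0},
])

```text
time_s: 23.8
tool_pos: [0.571, 0.3228, 0.1053]
tcp_rot: [0.722, 0.609, 0.178, 0.276]
force: [1.1, 0.2, -0.4]
grip_width: 0.004
gripper_force: 0.0
```

>>> step_arm([
  {"x": -0.1, "y": -0.7, "z": 0, "rx": 0, "ry": 0, "rz": 0},
  {"x": 0, "y": 0, "z": 0, "rx": 0, "ry": 0, "rz": 0},
])

```text
time_s: 24.05
tool_pos: [0.5709, 0.3223, 0.1054]
tcp_rot: [0.722, 0.609, 0.178, 0.276]
force: [0.0, 1.9, 0.5]
grip_width: 0.01
gripper_force: 0.6
```

```bash
python3 st.py
```

```text
t 24.05 TCP rel goal (bed mm) [  0.6  86.9 -20.4] F bed [0.1 1.8 0.5] M bed [0.12 0.39 0.02] rot err bed [ 1.003e-01 -4.000e-04 -1.000e-04] grip 0.01
```

>>> step_arm([
  {"x": -0.1, "y": -0.5, "z": 0, "rx": 0, "ry": 0, "rz": 0},
  {"x": 0, "y": 0, "z": 0, "rx": 0, "ry": 0, "rz": 0},
  {"x": 0, "y": 0, "z": 0, "rx": 0, "ry": 0, "rz": 0},
])

```text
time_s: 24.42
tool_pos: [0.5709, 0.322, 0.1054]
tcp_rot: [0.722, 0.609, 0.178, 0.276]
force: [0.0, 4.4, -0.7]
grip_width: 0.001
gripper_force: 2.1
```

>>> step_arm([
  {"x": -0.1, "y": -0.5, "z": 0, "rx": 0, "ry": 0, "rz": 0},
  {"x": 0, "y": 0, "z": 0, "rx": 0, "ry": 0, "rz": 0},
  {"x": 0, "y": 0, "z": 0, "rx": 0, "ry": 0, "rz": 0},
])

```text
time_s: 24.8
tool_pos: [0.5708, 0.3219, 0.1055]
tcp_rot: [0.722, 0.609, 0.179, 0.276]
force: [-0.2, 6.0, -0.6]
grip_width: 0.008
gripper_force: 3.2
```

```bash
python3 st.py
```

```text
t 24.8 TCP rel goal (bed mm) [  0.7  86.4 -20.3] F bed [-1.1  5.9  0.1] M bed [ 1.01  0.48 -0.04] rot err bed [ 0.0989  0.     -0.0001] grip 0.008
```

It's firm against the fence: 6 N with almost no travel. I'm backing off, then a gentle press on the top edge to make sure it sits on the ledge.

>>> step_arm([
  {"x": 0.7, "y": 5, "z": 0, "rx": 0, "ry": 0, "rz": 0},
  {"x": 1.4, "y": 10, "z": 0, "rx": 0, "ry": 0, "rz": 0},
  {"x": -8, "y": 2.5, "z": 10.5, "rx": 0, "ry": 0, "rz": 0},
  {"x": -10, "y": 1.5, "z": 14, "rx": 0, "ry": 0, "rz": 0},
  {"x": -12, "y": 1.5, "z": 16, "rx": 0, "ry": 0, "rz": 0},
  {"x": -12, "y": 1.5, "z": 16, "rx": 0, "ry": 0, "rz": 0},
  {"x": -12, "y": 1.5, "z": 16, "rx": 0, "ry": 0, "rz": 0},
  {"x": 0, "y": 0, "z": 0, "rx": 0, "ry": 0, "rz": 0},
])

```text
time_s: 25.8
tool_pos: [0.5184, 0.3452, 0.1796]
tcp_rot: [0.722, 0.609, 0.179, 0.276]
force: [0.1, 0.5, 0.2]
grip_width: 0.001
gripper_force: 0.0
```

```bash
python3 lk.py g7.png
python3 - <<'E'
from go import *
T=BED
for o in([.004,.07,.172],[.004,.07,.158]): delta(T[0]*FLIP,X(T,[o])[0])
E
```

```text
board y,z,rot in bed [-0.0012  0.0011 -0.005 ] (np.float64(0.1787085086840725), 95, [np.float64(0.18)])
t 25.9 pos [0.5187 0.3446 0.1777] shift mm [  -7.9 -106.8  -11.7] rv [ 0.0787 -0.0113  0.0619] |rv| 0.101 F [-0.6  0.4  0.2] grip 0.004 0.0 j [ 0.58  0.48  1.6  -0.77  0.75  1.25]
t 25.9 pos [0.5187 0.3446 0.1777] shift mm [   0.6 -108.   -22.8] rv [ 0.0787 -0.0113  0.0619] |rv| 0.101 F [-0.6  0.4  0.2] grip 0.004 0.0 j [ 0.58  0.48  1.6  -0.77  0.75  1.25]
```

>>> step_arm([
  {"x": -0.9, "y": -11.9, "z": 0, "rx": 0.0087, "ry": -0.0013, "rz": 0.0069},
  {"x": -0.9, "y": -11.9, "z": 0, "rx": 0.0087, "ry": -0.0013, "rz": 0.0069},
  {"x": -0.9, "y": -11.9, "z": 0, "rx": 0.0087, "ry": -0.0013, "rz": 0.0069},
  {"x": -0.9, "y": -11.9, "z": 0, "rx": 0.0087, "ry": -0.0013, "rz": 0.0069},
  {"x": -0.9, "y": -11.9, "z": 0, "rx": 0.0087, "ry": -0.0013, "rz": 0.0069},
  {"x": -0.9, "y": -11.9, "z": 0, "rx": 0.0087, "ry": -0.0013, "rz": 0.0069},
  {"x": -0.9, "y": -11.9, "z": 0, "rx": 0.0087, "ry": -0.0013, "rz": 0.0069},
  {"x": -0.9, "y": -11.9, "z": -6, "rx": 0.0087, "ry": -0.0013, "rz": 0.0069},
  {"x": -0.9, "y": -11.6, "z": -5.7, "rx": 0.0087, "ry": -0.0013, "rz": 0.0069},
  {"x": 2.8, "y": -0.4, "z": -3.7, "rx": 0, "ry": 0, "rz": 0},
  {"x": 2.8, "y": -0.4, "z": -3.7, "rx": 0, "ry": 0, "rz": 0},
  {"x": 0, "y": 0, "z": 0, "rx": 0, "ry": 0, "rz": 0},
])

```text
time_s: 27.4
tool_pos: [0.5165, 0.2373, 0.1585]
tcp_rot: [0.712, 0.622, 0.214, 0.245]
force: [0.8, 0.6, 0.1]
grip_width: 0.006
gripper_force: 0.0
```

>>> step_arm([
  {"x": 1.2, "y": -0.2, "z": -1.6, "rx": 0, "ry": 0, "rz": 0},
  {"x": 1.2, "y": -0.2, "z": -1.6, "rx": 0, "ry": 0, "rz": 0},
  {"x": 0, "y": 0, "z": 0, "rx": 0, "ry": 0, "rz": 0},
])

```text
time_s: 27.78
tool_pos: [0.5187, 0.2367, 0.1554]
tcp_rot: [0.712, 0.622, 0.214, 0.245]
force: [-0.4, -0.8, 0.3]
grip_width: 0.004
gripper_force: 0.0
```

```bash
python3 st.py
```

```text
t 27.77 TCP rel goal (bed mm) [-0.2 -5.  43.7] F bed [-0.1 -0.9  0.4] M bed [-0.09  0.31  0.08] rot err bed [ 0.0002  0.0004 -0.0003] grip 0.004
```

>>> step_arm([
  {"x": 0.9, "y": -0.1, "z": -1.2, "rx": 0, "ry": 0, "rz": 0},
  {"x": 0.9, "y": -0.1, "z": -1.2, "rx": 0, "ry": 0, "rz": 0},
  {"x": 0, "y": 0, "z": 0, "rx": 0, "ry": 0, "rz": 0},
])

```text
time_s: 28.15
tool_pos: [0.5205, 0.2364, 0.153]
tcp_rot: [0.712, 0.622, 0.214, 0.245]
force: [0.6, 0.4, 0.5]
grip_width: 0.005
gripper_force: 0.0
```

>>> step_arm([
  {"x": 0.6, "y": -0.1, "z": -0.8, "rx": 0, "ry": 0, "rz": 0},
  {"x": 0, "y": 0, "z": 0, "rx": 0, "ry": 0, "rz": 0},
])

```text
time_s: 28.4
tool_pos: [0.5211, 0.2363, 0.1523]
tcp_rot: [0.712, 0.622, 0.214, 0.245]
force: [-1.1, -0.4, -0.1]
grip_width: 0.006
gripper_force: 0.0
```

>>> step_arm([
  {"x": 0.3, "y": 0, "z": -0.4, "rx": 0, "ry": 0, "rz": 0},
  {"x": 0, "y": 0, "z": 0, "rx": 0, "ry": 0, "rz": 0},
])

```text
time_s: 28.65
tool_pos: [0.5214, 0.2363, 0.1519]
tcp_rot: [0.712, 0.622, 0.214, 0.245]
force: [0.3, 0.3, -0.0]
grip_width: 0.003
gripper_force: 0.0
```

```bash
python3 st.py
```

```text
t 28.65 TCP rel goal (bed mm) [-0.3 -5.  39.3] F bed [ 0.2  0.3 -0.2] M bed [-0.07  0.36  0.02] rot err bed [ 0.0002  0.0005 -0.0002] grip 0.003
```

>>> step_arm([
  {"x": 0.3, "y": 0, "z": -0.4, "rx": 0, "ry": 0, "rz": 0},
  {"x": 0.3, "y": 0, "z": -0.4, "rx": 0, "ry": 0, "rz": 0},
  {"x": 0, "y": 0, "z": 0, "rx": 0, "ry": 0, "rz": 0},
])

```text
time_s: 29.02
tool_pos: [0.5219, 0.2364, 0.152]
tcp_rot: [0.712, 0.622, 0.215, 0.246]
force: [-8.7, -0.9, 9.8]
grip_width: 0.001
gripper_force: 6.5
```

>>> step_arm([
  {"x": 0.3, "y": 0, "z": -0.4, "rx": 0, "ry": 0, "rz": 0},
  {"x": 0.3, "y": 0, "z": -0.4, "rx": 0, "ry": 0, "rz": 0},
  {"x": 0, "y": 0, "z": 0, "rx": 0, "ry": 0, "rz": 0},
])

```text
time_s: 29.4
tool_pos: [0.5226, 0.2365, 0.1523]
tcp_rot: [0.712, 0.622, 0.215, 0.246]
force: [-18.2, -2.0, 20.4]
grip_width: 0.008
gripper_force: 13.3
```

```bash
python3 st.py
```

```text
t 29.4 TCP rel goal (bed mm) [ 0.9 -4.7 39. ] F bed [-1.5 -4.4 27. ] M bed [-0.89  0.4   0.06] rot err bed [ 0.0001  0.0032 -0.0001] grip 0.008
```

>>> step_arm([
  {"x": -0.6, "y": 0, "z": 0.8, "rx": 0, "ry": 0, "rz": 0},
  {"x": -0.6, "y": 0, "z": 0.8, "rx": 0, "ry": 0, "rz": 0},
  {"x": -6, "y": 0.8, "z": 8, "rx": 0, "ry": 0, "rz": 0},
  {"x": -12, "y": 1.6, "z": 16, "rx": 0, "ry": 0, "rz": 0},
  {"x": -18, "y": 2.4, "z": 24, "rx": 0, "ry": 0, "rz": 0},
  {"x": -18, "y": 2.4, "z": 24, "rx": 0, "ry": 0, "rz": 0},
  {"x": -18, "y": 2.4, "z": 30, "rx": 0, "ry": 0, "rz": 0},
  {"x": 0, "y": 0, "z": 20, "rx": 0, "ry": 0, "rz": 0},
  {"x": 0, "y": 0, "z": 0, "rx": 0, "ry": 0, "rz": 0},
])

```text
time_s: 30.52
tool_pos: [0.4494, 0.2463, 0.2754]
tcp_rot: [0.712, 0.622, 0.216, 0.246]
force: [0.5, 0.3, -0.0]
grip_width: 0.004
gripper_force: 0.0
```

```bash
python3 lk.py g8.png; python3 st.py
python3 - <<'E'
from go import *
fs=frame('scene');ft=frame('top'); T=BED
Bs={'tb':((-.004,-.075,.14),(-.004,.075,.14)),'lf':((.004,-.075,0.082),(.004,-.075,.14)),'rb':((-.004,.075,0),(-.004,.075,.14)),'bot':((.004,-.07,0),(.004,.075,0))}
# full: x,y,z, rot vec in bed, both cameras
F=lambda q:(T[0]*R.from_rotvec(q[3:6]),X(T,[np.array([.004,.075,0])+q[:3]])[0])
r=fit(F,np.zeros(6),[(fs,list(Bs.values())),(ft,[Bs['tb'],Bs['rb'],((-.004,-.075,.09),(-.004,-.075,.14))])],(2,1.5,1)); print('xyz rot',np.round(r[0],4),r[1:])
for c,f in(('scene',fs),('top',ft)):
    e=proj(f,T[1])[0]; print(c,'bed origin px',e.round(1),[(round(d['p'],2),round(d['position'][1]*560,1),round(d['position'][0]*420,1)) for d in arm.place_of(c,'board_corner')[:4]])
E
```

```text
board y,z,rot in bed [-0.001   0.001  -0.0046] (np.float64(0.16864654993617623), 116, [np.float64(0.17)])
t 30.62 TCP rel goal (bed mm) [ 17.   -5.4 179.8] F bed [-0.3 -0.3  0.4] M bed [-0.08  0.34  0.09] rot err bed [ 0.0006 -0.0003 -0.0004] grip 0.006
xyz rot [-0.0003 -0.0025  0.0005 -0.0185 -0.0033  0.0195] (np.float64(0.22103136712363627), 159, [np.float64(0.18), np.float64(0.23)])
scene bed origin px [308.1 240.4] [(0.92, 311.4, 240.0), (0.91, 285.4, 170.2), (0.78, 374.6, 203.4)]
top bed origin px [230.8 195.9] [(0.95, 232.9, 195.2), (0.94, 231.1, 268.7), (0.57, 319.3, 260.6)]
```

The board is seated within measurement noise, both contacts were confirmed by force, and the robot is clear. Handing in.

```bash
python3 -c "
from plant import arm
print(arm.finish_job())"
```

```text
the job is handed in; nothing more can be done
None
```

The tall board stands on the repair stand, pushed home into the corner, with ledge and fence contact felt by force and the fitted pose within measurement noise; no other object was touched, and the job is handed in at about 31 s.

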